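# Snug up the book rack on a dormitory desk

### The arm

A 7-joint arm with a two-finger parallel gripper is mounted at the origin on the work surface. World frame = base frame: x ahead of the robot, y to its left, z up, the work surface at z = 0. Lengths are in m, angles in rad, forces in N, time in s.
With the tool pointing down it reaches from about 0.35 to 0.9 m from the base axis. Payload 7.2 kg.
Tool frame: the origin (TCP) lies midway between the tips of the shut fingers; the grasp point (between the pads) lies 19 mm behind it; z points along the fingers, y is the direction in which the jaws open and shut (so a half turn about z gives the same grasp; the last joint's range is limited). The gripper opens to 88 mm and grips with 3 to 60 N. Pads are 20 mm wide; open, the fingers measure 115 mm over their backs; the gripper's body (75 mm by 178 mm) begins 61 mm behind the grasp point.
Start: joints at [1.257, 0.411, -0.013, 1.596, 0.006, 1.134, -0.082], TCP at [0.152, -0.606, 0.223] pointing down, gripper open.
Joint ranges: [-2.95, 2.95], [-0.29, 1.99], [-1.47, 1.44], [0.14, 2.54], [-1.03, 4.17], [0.13, 1.85], [-2.86, 2.86]. Speed limits (rad/s): [2.39, 2.39, 3.01, 3.01, 3.14, 3.14, 3.14].

### API

Orientations are given as a rotation vector (axis times angle).
In Python, from plant import arm, eyes, ticket gives the robot as it stands.
- The arm moves only by the tool play_rows, never from a script. Its argument "increments" is a list of rows, each an object with "travel": the shift along the tool's x, y, z in cm, a list of three; "spin": the turn about the tool's z in rad; "fingers": the finger opening in cm, from 0 to 8.78. In form: [{"travel": [tx, ty, tz], "spin": spin, "fingers": fingers}, ...]. A call has 1 to 12 rows; each row shifts and turns the pose as measured when the row begins, along the tool's axes as they then stand; what a row does not reach is not made up. A row lasts 1/8 s, in which the tool goes at most 62.5 mm and 10.7 degrees, less where a joint would pass 70% of its speed; a pose out of reach is approached as far as the arm can. A call is refused whole if a number of a shift passes 6.25 or a number of a turn 0.188, either way. A call with a gripper value outside its range is refused whole. The fingers move at their own pace and stop on an object; "grip_force" is the grip in N (left out, the last holds). Time passes only in rows, so rows that do not move let the fingers close. It gives the time, the measured TCP pose, the force and the opening at its end, in the units of the state.
- arm.sense(): the state, without advancing time (a new reading comes with each control period).
- eyes.grab_frame(name): name is "side" or "top" or "wrist"; returns the picture (400x640x3 uint8, red, green, blue); there is no depth.
- eyes.calibration(name): a dict with "camera_matrix" (3x3 intrinsics, pixels), "extrinsics" (4x4, takes a point from camera to world coordinates). Camera axes: x right, y up, looking along -z (the intrinsics and any distortion apply to the point x, -y, -z); pixel columns grow to the right and rows downward; lengths in m; the calibration is good to about 2 mm. A picture is of the moment at which its call begins: read the wrist's pose just before it. calibration takes no time and is no camera call; for the wrist camera it gives the pose at the moment of the call.
- ticket.finish_job(): hands the job in, once; it reports no verdict.
The state is a dict: "t": time; "joints": joint angles; "dq": joint speeds; "tau": joint torques, N m; "position": TCP position; "orientation": TCP orientation; "force": force on the tool from outside, world axes, zero at the start; "wrist_torque": the same for the moment, N m; "opening": finger opening in m.
Only numpy, scipy, OpenCV 4.12 (cv2) and the standard library are available. Lean on these libraries where they do the work, as an engineer would, in place of code of your own. Each camera call takes 0.05 s, during which the arm holds its last target.

### The job

Two small aluminium book racks stand on the desk. On the one that holds the boxed set of books, swing the turnbuckle's knob-ended bar over towards the books as far as it goes, so that both end plates draw in and hold the set squarely between them; then let go. Leave the empty rack's turnbuckle as it is.

Things in the scene. Friction and masses are not known exactly. Their poses are not given: they have to be found in the camera images.
- turnbuckle (a joint): Turn, in rad, of the turnbuckle on the rack with the books: open steel body 56 mm long, axis level, 70 mm above the desk, on the rack's side away from the robot. 0: plates open, bar leaning 0.8 rad from upright, away from the books; 0.8: upright; 1.6: the stop, plates closed (1 mm clearance a side), bar leaning 0.8 over the books. Starts 0 to 0.35. Turns with 2 N at the knob; stays put.
- bar_knob (a point): Centre of the black barrel knob (22 mm thick, 26 mm long along y, flat ends, spins freely about y) on the end of that turnbuckle's 10 mm bar, midway between the plates. The frame turns with the bar: z points outwards along it, the turnbuckle's axis lies 85 mm off along -z; y lies along that axis (level, square to the plates). The knob swings about it, up and over towards the books.
- bookset_mid (a point): Centre, half-way up, of the boxed set of three pocket books standing loose between the plates: 110 mm (x, along the plates) by 84 mm (y, between them) by 75 mm high (z), about 0.45 kg, on the rack's 8 mm floor, 75 to 95 mm from the turnbuckle's axis on the robot's side. The plates are 73 mm high (85 at the turnbuckle) and each moves in 5 mm per rad of turn.
- spare_knob (a point): Centre of the same black knob on the turnbuckle of the other, empty rack of the same make, to be left as it is.

How it is judged:
By the outcome, as a careful person would: the job done as asked, in the order asked, and still so for the second after the job is handed in, with the robot touching nothing.
It also fails if it takes over 32 s, if anything falls off the work surface, if the arm or the gripper's body presses on something with over 40 N, if the wrist force passes 120 N, or if a joint passes its speed limit or range.

## Working session

There is one attempt and no reset: what is moved stays moved. The work goes in short steps, Python scripts to look and compute and a tool call to move; the robot and the scene stay as the last step left them, time stands still between calls to the robot, and variables do not carry over. Pictures are saved under pics/ and viewed, and the job is handed in when it is done.

Besides the shell and the picture viewer there is one more tool, called after ">>>" as name(argument=value, ...), one argument or row to a line, values as JSON. play_rows: Moves the arm, as the interface text tells. Its arguments: {"type":"object","properties":{"increments":{"type":"array"},"grip_force":{"type":"number"}},"required":["increments"]}

```bash
mkdir -p pics; python3 - <<'E'
from plant import arm,eyes
import cv2,json
s=arm.sense();print(s)
for n in ["side","top","wrist"]:
    c=eyes.calibration(n);print(n,{k:(v.tolist() if hasattr(v,'tolist') else v) for k,v in c.items()})
    cv2.imwrite(f"pics/{n}0.png",eyes.grab_frame(n)[:,:,::-1])
E
```

```text
{'t': 0.0, 'joints': array([ 1.25678734,  0.41190232, -0.01270445,  1.59702501,  0.00561378,
        1.13428778, -0.08218342]), 'dq': array([-0.00055579, -0.00047436,  0.00086621,  0.00072465,  0.00084347,
       -0.00286895,  0.00076407]), 'tau': array([-1.86176476e-04, -5.87956274e+01,  6.41716998e-01, -2.91083765e+01,
       -5.38245589e-02,  1.83354499e-02,  1.13953120e-04]), 'position': array([ 0.15191877, -0.60574547,  0.2218154 ]), 'orientation': array([-3.11634475e+00, -3.85016345e-01,  5.03511822e-04]), 'force': array([ 0.05271691, -0.45849936, -0.21953885]), 'wrist_torque': array([ 0.01030794, -0.02315726,  0.02841273]), 'opening': 0.08789970906890797}
side {'camera_matrix': [[440.708599566602, 0.0, 320.3594084315279], [0.0, 440.708599566602, 206.1132553582747], [0.0, 0.0, 1.0]], 'extrinsics': [[0.8531933774077302, 0.3437213701600388, -0.39232216409845605, 0.2530688764502572], [-0.5211673587861811, 0.5922199747252074, -0.6145405484362367, -0.46596056472062025], [0.021110302779121293, 0.7287874321307827, 0.684414519048795, 0.6123840519979007], [0.0, 0.0, 0.0, 1.0]]}
top {'ca
[... 154 characters left out ...]
50463995, 0.982094505600291, -0.18830445442859065, 0.3523655329076787], [-0.9999261337715583, -0.0035118073247591424, 0.011635901769007955, -0.0012797174590610631], [0.010766266232700316, 0.1883561766415792, 0.9820417701057186, 1.0525564332760984], [0.0, 0.0, 0.0, 1.0]]}
wrist {'camera_matrix': [[355.6841152059694, 0.0, 311.2012002813307], [0.0, 355.6841152059694, 197.03971560835876], [0.0, 0.0, 1.0]], 'extrinsics': [[0.24449993846904783, 0.9344098534875613, 0.25903282763770036, 0.2224852609042152], [-0.9696474914352685, 0.2361308321963143, 0.06345055113679991, -0.5880757496959642], [-0.0018768169648123929, -0.2666841873670557, 0.9637821443492561, 0.38360400016351176], [0.0, 0.0, 0.0, 1.0]]}
```

View pics/side0.png

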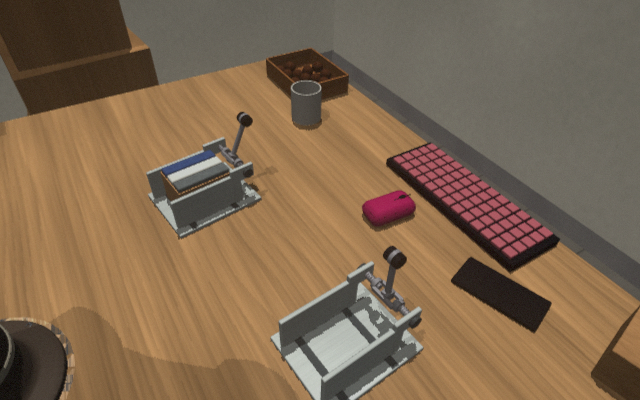

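View pics/top0.png

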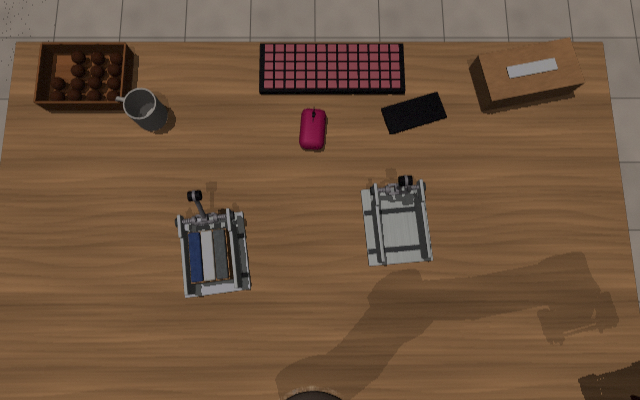

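View pics/wrist0.png

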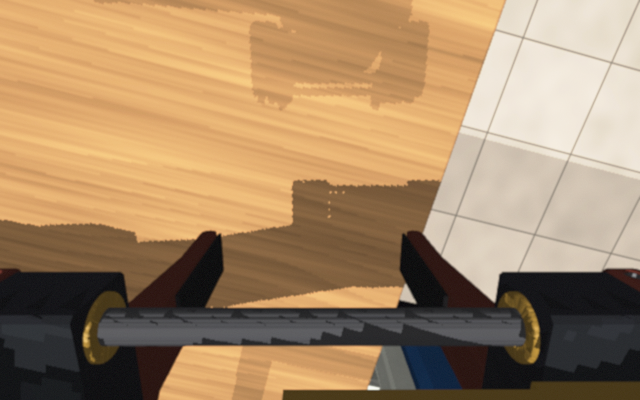

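The book rack is on the left: its knob is near top (194,196) and side (245,119). The empty rack's knob is near top (405,181). I'll zoom in next.

```bash
python3 - <<'E'
import cv2
a=cv2.imread("pics/side0.png")[100:240,135:275];b=cv2.imread("pics/top0.png")[180:305,165:265]
cv2.imwrite("pics/side0z.png",cv2.resize(a,None,fx=4,fy=4,interpolation=cv2.INTER_CUBIC))
cv2.imwrite("pics/top0z.png",cv2.resize(b,None,fx=4.8,fy=4.8,interpolation=cv2.INTER_CUBIC))
E
```

```text
(no output)
```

View pics/side0z.png

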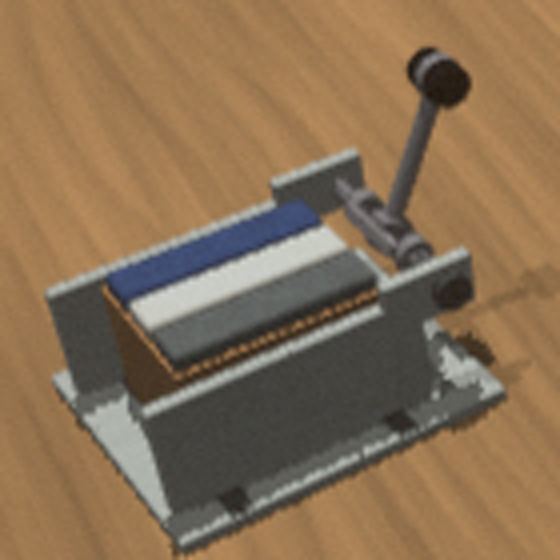

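View pics/top0z.png

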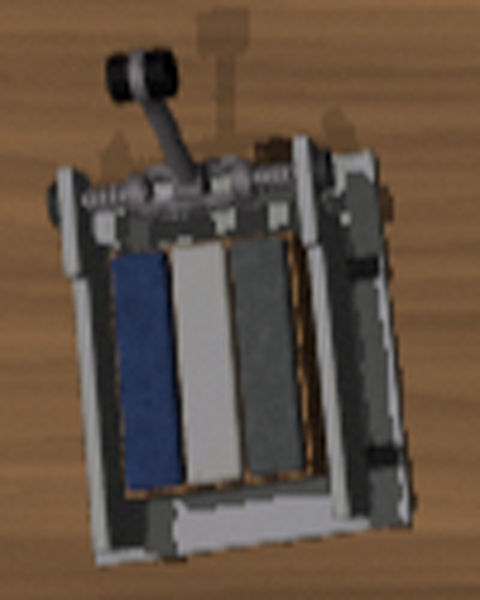

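```bash
cat > h.py <<'E'
from plant import arm,eyes
import numpy as np
from scipy.optimize import least_squares
C={}
def cal(n):
    c=eyes.calibration(n);return c["camera_matrix"],c["extrinsics"]
def ray(n,p,c=None):
    K,E=c or cal(n);d=np.linalg.inv(K)@[p[0],p[1],1];d=E[:3,:3]@[d[0],-d[1],-d[2]];return E[:3,3],d/np.linalg.norm(d)
def onz(n,p,z):
    o,d=ray(n,p);return o+d*(z-o[2])/d[2]
def proj(n,P,c=None):
    K,E=c or cal(n);q=E[:3,:3].T@(np.asarray(P)-E[:3,3]);u=K@[q[0],-q[1],-q[2]];return u[:2]/u[2]
def tri(obs):
    A=0;b=0;R=[ray(*o) for o in obs]
    for o,d in R:
        M=np.eye(3)-np.outer(d,d);A=A+M;b=b+M@o
    x=np.linalg.solve(A,b);return x,[np.linalg.norm((np.eye(3)-np.outer(d,d))@(x-o)) for o,d in R]
E
python3 - <<'E'
from h import *
t=lambda x,y:(165+x/4.8-.4,180+y/4.8-.4)
s=lambda x,y:(135+x/4-.4,100+y/4-.4)
print("knob",tri([("top",t(142,76)),("side",s(439,77))]))
print("body",tri([("top",t(195,185)),("side",s(387,222))]))
a=onz("top",t(85,199),.07);b=onz("top",t(290,173),.07);print(a,b,b-a, np.arctan2(-(b-a)[0],-(b-a)[1]))
# plate top edges, z=.073+.0? 
for p,q in [((80,285),(103,560)),((312,250),(345,515)),((115,255),(128,490)),((292,240),(303,470))]:
    a=onz("top",t(*p),.08);b=onz("top",t(*q),.08);d=a-b;print(a,b,np.arctan2(d[1],d[0]))
print("bookcorners",[onz("top",t(*p),.083) for p in [(110,255),(287,238),(127,490),(303,472)]])
print("spare",tri([("top",(405,181)),("side",(395,258))]))
E
```

```text
knob (array([0.52233786, 0.24050008, 0.14488947]), [np.float64(3.3381827891600846e-05), np.float64(3.3381827891475966e-05)])
body (array([0.48393485, 0.23248017, 0.07689494]), [np.float64(0.0006712669136776683), np.float64(0.0006712669136776782)])
[0.47929045 0.28378502 0.07      ] [0.49087759 0.19079112 0.07      ] [ 0.01158714 -0.0929939   0.        ] -0.1239622163705631
[0.43918775 0.28114677 0.08      ] [0.31879366 0.26493584 0.08      ] 0.1338439080332525
[0.45444582 0.17779378 0.08      ] [0.337483   0.15965687 0.08      ] 0.15384035921782593
[0.45259243 0.26614591 0.08      ] [0.34882854 0.2554322  0.08      ] 0.10288621950758113
[0.45900244 0.18693084 0.08      ] [0.35706314 0.17873248 0.08      ] 0.08025126233809551
bookcorners [array([0.45229342, 0.26755604, 0.083     ]), array([0.45958486, 0.18862219, 0.083     ]), array([0.34884195, 0.25507847, 0.083     ]), array([0.35618268, 0.17814958, 0.083     ])]
spare (array([ 0.55004078, -0.19197847,  0.15262838]), [np.float64(0.0006724690955810107), np.float64(0.0006724690955811595)])
```

>>> play_rows(
  increments=[
    {"travel": [0,0,-2],"spin": 0.11,"fingers": 8.0},
    {"travel": [4.2,-4.2,0],"spin": 0,"fingers": 7.0},
    {"travel": [4.2,-4.2,0],"spin": 0,"fingers": 7.0},
    {"travel": [4.2,-4.2,0],"spin": 0,"fingers": 7.0},
    {"travel": [4.2,-4.2,0],"spin": 0,"fingers": 7.0},
    {"travel": [4.2,-4.2,0],"spin": 0,"fingers": 7.0},
    {"travel": [4.2,-4.2,0],"spin": 0,"fingers": 7.0},
    {"travel": [4.2,-4.2,0],"spin": 0,"fingers": 7.0},
    {"travel": [4.2,-4.2,0],"spin": 0,"fingers": 7.0},
    {"travel": [4.2,-4.2,0],"spin": 0,"fingers": 7.0},
  ],
)

```text
t: 1.4
position: [0.4832, -0.1727, 0.2409]
orientation: [-3.135, -0.191, 0.003]
force: [0.7, -1.1, 0.3]
opening: 0.0698
```

>>> play_rows(
  increments=[
    {"travel": [1.2,-5.2,0],"spin": -0.013,"fingers": 6.0},
    {"travel": [1.2,-5.2,0],"spin": 0,"fingers": 6.0},
    {"travel": [1.2,-5.2,0],"spin": 0,"fingers": 6.0},
    {"travel": [1.2,-5.2,0],"spin": 0,"fingers": 6.0},
    {"travel": [1.2,-5.2,0],"spin": 0,"fingers": 6.0},
    {"travel": [1.2,-5.2,0],"spin": 0,"fingers": 6.0},
    {"travel": [1.2,-5.2,0],"spin": 0,"fingers": 6.0},
    {"travel": [1.0,-4.0,0],"spin": 0,"fingers": 6.0},
    {"travel": [0,0,0],"spin": 0,"fingers": 6.0},
  ],
)

```text
t: 2.52
position: [0.5222, 0.2584, 0.2398]
orientation: [-3.13, -0.221, 0.005]
force: [0.4, 0.6, 0.4]
opening: 0.06
```

```bash
python3 - <<'E'
from h import *
import cv2,pickle
s=arm.sense();c=cal("wrist");print(s["position"],s["orientation"],s["joints"])
cv2.imwrite("pics/w1.png",eyes.grab_frame("wrist")[:,:,::-1]);pickle.dump(c,open("w1.pkl","wb"))
print(proj("wrist",[.5223,.2405,.145],c),proj("wrist",[.4826,.2355,.07],c))
E
```

```text
[0.52218895 0.25835892 0.2398343 ] [-3.13030001 -0.22110854  0.0050335 ] [-0.13540388  0.37840874 -0.53470782  1.65176908  0.20096926  1.16844499
 -2.14804389]
[335.5447193  202.03575634] [329.40353166 219.45829579]
```

View pics/w1.png

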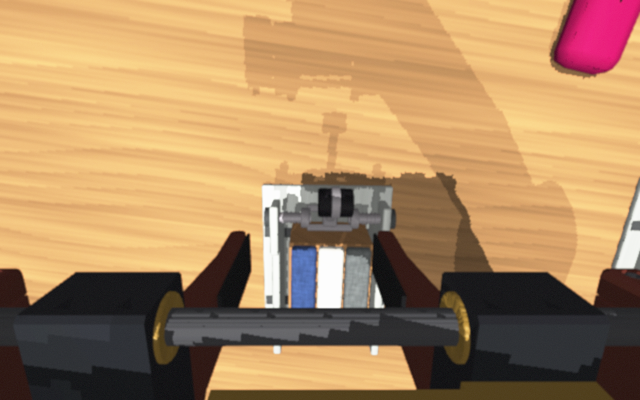

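The knob at wrist pixel (336,202) matches the triangulated prediction (335.5,202), and the rack is square to the tool. Next I'll centre over the knob and descend.

>>> play_rows(
  increments=[
    {"travel": [-0.25,1.8,0],"spin": 0,"fingers": 6.0},
    {"travel": [0,0,3.5],"spin": 0,"fingers": 6.0},
    {"travel": [0,0,3.5],"spin": 0,"fingers": 6.0},
    {"travel": [0,0,3.0],"spin": 0,"fingers": 6.0},
    {"travel": [0,0,1],"spin": 0,"fingers": 6.0},
    {"travel": [0,0,0],"spin": 0,"fingers": 6.0},
  ],
)

```text
t: 3.32
position: [0.5255, 0.2235, 0.1289]
orientation: [3.135, 0.195, 0.002]
force: [-2.1, 7.2, -4.6]
opening: 0.0598
```

```bash
python3 - <<'E'
from h import *
import cv2
s=arm.sense();c=cal("wrist");print(s["position"],s["orientation"],s["joints"],proj("wrist",[.5223,.2405,.145],c))
w=eyes.grab_frame("wrist")[:,:,::-1];v=eyes.grab_frame("side")[:,:,::-1]
cv2.imwrite("pics/w2.png",w);cv2.imwrite("pics/s2.png",cv2.resize(v[60:240,135:335],None,fx=3.3,fy=3.3))
E
```

```text
[0.52553853 0.22350417 0.12891173] [3.13526962e+00 1.94579004e-01 1.70572288e-03] [-0.11391951  0.46700848 -0.49347759  1.80542217  0.26922615  0.93506072
 -2.17070558] [273.33110419 268.73339305]
```

View pics/w2.png

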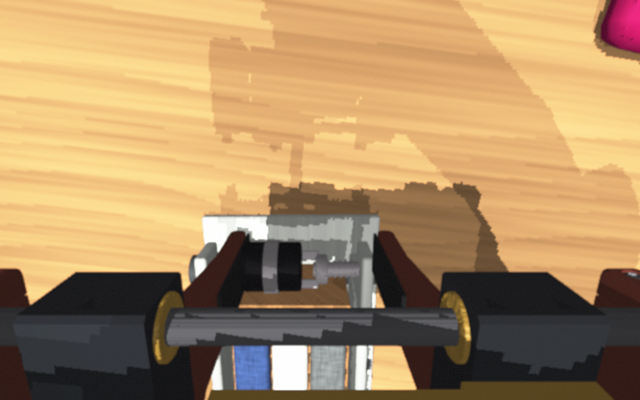

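View pics/s2.png

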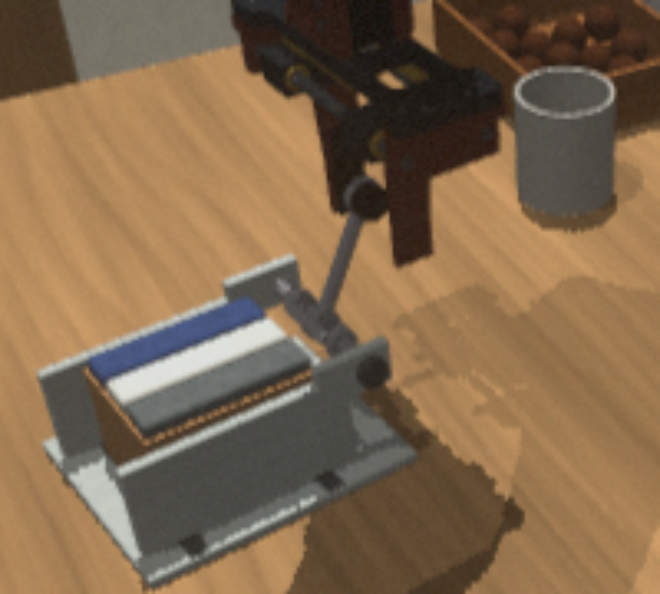

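The tool overshot sideways: the left finger now lightly touches the knob (7 N), and the knob is still where predicted (273,266). I'll back off by a small step and see how the arm responds.

>>> play_rows(
  increments=[
    {"travel": [0,-1.2,0],"spin": -0.014,"fingers": 6.0},
    {"travel": [0,0,0],"spin": 0,"fingers": 6.0},
  ],
)

```text
t: 3.68
position: [0.525, 0.2342, 0.131]
orientation: [3.133, 0.215, 0.005]
force: [-0.3, 0.1, 0.3]
opening: 0.0601
```

```bash
python3 - <<'E'
from h import *
s=arm.sense();print(s["position"],s["orientation"],s["dq"].round(3),s["force"])
E
```

```text
[0.52504327 0.23423149 0.13095539] [3.13285573 0.21512026 0.00518223] [ 0.022 -0.012  0.025  0.003  0.006  0.008  0.006] [-0.30592238  0.13383738  0.2678726 ]
```

>>> play_rows(
  increments=[
    {"travel": [-0.2,-0.6,0.5],"spin": 0,"fingers": 6.0},
    {"travel": [0,0,0],"spin": 0,"fingers": 6.0},
    {"travel": [0,0,0],"spin": 0,"fingers": 4.0},
  ],
  grip_force=15,
)

```text
t: 4.05
position: [0.5227, 0.2391, 0.1262]
orientation: [3.132, 0.213, 0.007]
force: [-0.7, -0.4, 0.6]
opening: 0.0532
```

```bash
python3 - <<'E'
from h import *
import cv2
s=arm.sense();c=cal("wrist");print(s["position"],s["orientation"],proj("wrist",[.5223,.2405,.145],c))
w=eyes.grab_frame("wrist")[:,:,::-1]
cv2.imwrite("pics/w3.png",w)
E
```

```text
[0.52272209 0.23906951 0.12619194] [3.13185413 0.21324498 0.00685491] [308.44708382 269.70114821]
```

View pics/w3.png

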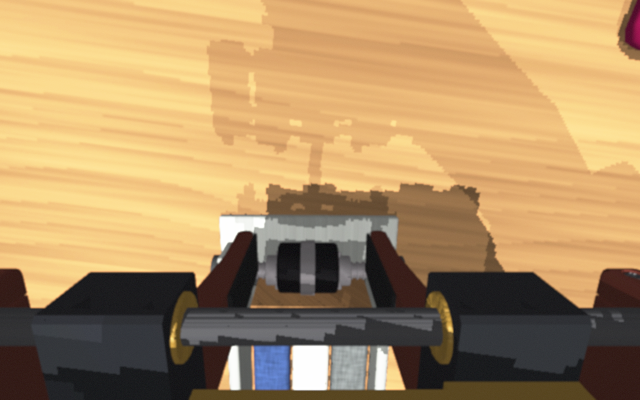

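The knob at (307,266) is centred between the fingers. Closing.

>>> play_rows(
  increments=[
    {"travel": [0,0,0],"spin": 0,"fingers": 2.0},
    {"travel": [0,0,0],"spin": 0,"fingers": 2.0},
    {"travel": [0,0,0],"spin": 0,"fingers": 2.0},
    {"travel": [0,0,0],"spin": 0,"fingers": 2.0},
  ],
  grip_force=15,
)

```text
t: 4.6
position: [0.5224, 0.2407, 0.1262]
orientation: [3.134, 0.215, 0.007]
force: [1.1, 1.3, -0.1]
opening: 0.026
```

>>> play_rows(
  increments=[
    {"travel": [-0.65,0,-0.29],"spin": 0,"fingers": 2.0},
    {"travel": [-0.62,0,-0.24],"spin": 0,"fingers": 2.0},
    {"travel": [-0.66,0,-0.18],"spin": 0,"fingers": 2.0},
    {"travel": [0,0,0],"spin": 0,"fingers": 2.0},
  ],
)

```text
t: 5.1
position: [0.5018, 0.2379, 0.1339]
orientation: [3.134, 0.215, 0.007]
force: [-1.1, 2.3, -0.7]
opening: 0.0257
```

>>> play_rows(
  increments=[
    {"travel": [-1.0,0,-0.17],"spin": 0,"fingers": 2.0},
    {"travel": [-1.0,0,-0.05],"spin": 0,"fingers": 2.0},
    {"travel": [-1.0,0,0.07],"spin": 0,"fingers": 2.0},
    {"travel": [-0.95,0,0.18],"spin": 0,"fingers": 2.0},
    {"travel": [0,0,0],"spin": 0,"fingers": 2.0},
  ],
)

```text
t: 5.72
position: [0.4593, 0.2324, 0.1324]
orientation: [-3.134, -0.216, -0.007]
force: [-0.3, 3.8, -7.5]
opening: 0.0258
```

>>> play_rows(
  increments=[
    {"travel": [-0.85,0,0.3],"spin": 0,"fingers": 2.0},
    {"travel": [-0.82,0,0.4],"spin": 0,"fingers": 2.0},
    {"travel": [-0.7,0,0.43],"spin": 0,"fingers": 2.0},
    {"travel": [0,0,0],"spin": 0,"fingers": 2.0},
  ],
)

```text
t: 6.22
position: [0.4356, 0.2293, 0.121]
orientation: [-3.133, -0.215, -0.012]
force: [1.8, 3.8, -8.5]
opening: 0.026
```

>>> play_rows(
  increments=[
    {"travel": [-0.68,0,0.52],"spin": 0,"fingers": 2.0},
    {"travel": [-0.6,0,0.58],"spin": 0,"fingers": 2.0},
    {"travel": [-0.3,0,0.3],"spin": 0,"fingers": 2.0},
    {"travel": [-0.2,0,0.2],"spin": 0,"fingers": 2.0},
  ],
)

```text
t: 6.72
position: [0.4222, 0.228, 0.1084]
orientation: [-3.131, -0.213, -0.03]
force: [2.1, -1.2, 20.5]
opening: 0.0256
```

The force jumped to 20 N at a lean of about 0.80, which looks like the stop. One more gentle push, then I'll look.

>>> play_rows(
  increments=[
    {"travel": [-0.3,0,0.15],"spin": 0,"fingers": 2.0},
    {"travel": [-0.2,0,0.1],"spin": 0,"fingers": 2.0},
  ],
)

```text
t: 6.98
position: [0.4227, 0.228, 0.1089]
orientation: [-3.128, -0.209, -0.048]
force: [6.1, 1.7, 3.3]
opening: 0.0258
```

```bash
python3 - <<'E'
from h import *
import cv2
s=arm.sense();print(s["position"],s["orientation"],s["force"])
v=eyes.grab_frame("side")[:,:,::-1];cv2.imwrite("pics/s4.png",cv2.resize(v[60:240,135:335],None,fx=3.3,fy=3.3))
E
```

```text
[0.42269812 0.22797981 0.10888059] [-3.128476   -0.20941306 -0.04833279] [6.10368349 1.71756162 3.30540186]
```

View pics/s4.png

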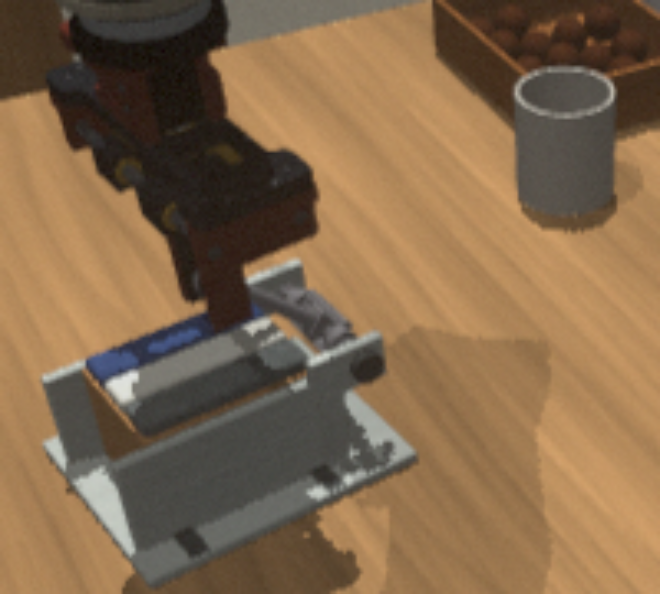

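>>> play_rows(
  increments=[
    {"travel": [0,0,0],"spin": 0,"fingers": 3.5},
    {"travel": [0,0,0],"spin": 0,"fingers": 5.0},
    {"travel": [0,0,0],"spin": 0,"fingers": 5.0},
    {"travel": [0,0,0],"spin": 0,"fingers": 5.0},
  ],
)

```text
t: 7.52
position: [0.4198, 0.2251, 0.1072]
orientation: [-3.133, -0.209, -0.04]
force: [-0.8, 0.1, 0.7]
opening: 0.0498
```

```bash
python3 - <<'E'
from h import *
import cv2
s=arm.sense();print(s["position"],s["orientation"],s["force"])
cv2.imwrite("pics/w5.png",eyes.grab_frame("wrist")[:,:,::-1])
E
```

```text
[0.41984876 0.22509589 0.10719962] [-3.13324639 -0.20899485 -0.04035333] [-0.78995835  0.14696241  0.74332402]
```

View pics/w5.png

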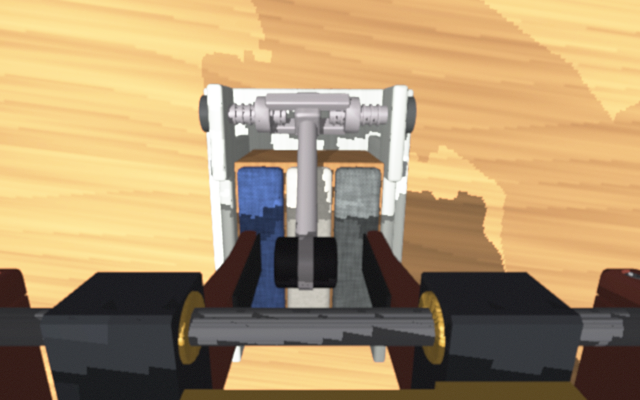

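Released with free space on both sides of the knob. Lifting straight up.

>>> play_rows(
  increments=[
    {"travel": [0,0,-1],"spin": 0,"fingers": 5.5},
    {"travel": [0,0,-1.5],"spin": 0,"fingers": 5.5},
    {"travel": [0,0,-2],"spin": 0,"fingers": 5.5},
    {"travel": [0,0,-3],"spin": 0,"fingers": 5.5},
    {"travel": [0,0,-3],"spin": 0,"fingers": 5.5},
    {"travel": [0,0,-3],"spin": 0,"fingers": 5.5},
    {"travel": [0,0,0],"spin": 0,"fingers": 5.5},
  ],
)

```text
t: 8.45
position: [0.416, 0.2257, 0.2526]
orientation: [-3.131, -0.212, -0.046]
force: [-0.4, 0.5, 0.2]
opening: 0.0549
```

>>> play_rows(
  increments=[
    {"travel": [0,4,0],"spin": 0,"fingers": 5.5},
    {"travel": [0,5,0],"spin": 0,"fingers": 5.5},
    {"travel": [0,5,0],"spin": 0,"fingers": 5.5},
    {"travel": [0,5,0],"spin": 0,"fingers": 5.5},
    {"travel": [0,0,0],"spin": 0,"fingers": 5.5},
    {"travel": [0,0,0],"spin": 0,"fingers": 5.5},
  ],
)

```text
t: 9.2
position: [0.4403, 0.0333, 0.2519]
orientation: [-3.129, -0.216, -0.045]
force: [0.0, 0.5, 0.1]
opening: 0.055
```

```bash
python3 - <<'E'
from h import *
import cv2
s=arm.sense();print(s["t"],s["position"],s["force"])
for p in ([.4225,.228,.1292],): print(proj("top",p),proj("side",p))
a=eyes.grab_frame("side")[:,:,::-1];b=eyes.grab_frame("top")[:,:,::-1]
cv2.imwrite("pics/side6.png",a);cv2.imwrite("pics/top6.png",b)
cv2.imwrite("pics/side6z.png",cv2.resize(a[100:240,135:275],None,fx=4,fy=4,interpolation=cv2.INTER_CUBIC))
cv2.imwrite("pics/top6z.png",cv2.resize(b[180:305,165:265],None,fx=4.8,fy=4.8,interpolation=cv2.INTER_CUBIC))
E
```

```text
9.2 [0.44033193 0.03328417 0.25188394] [0.01845212 0.4915063  0.10790033]
[200.072711   244.92121047] [198.72997638 143.46867431]
```

View pics/side6z.png

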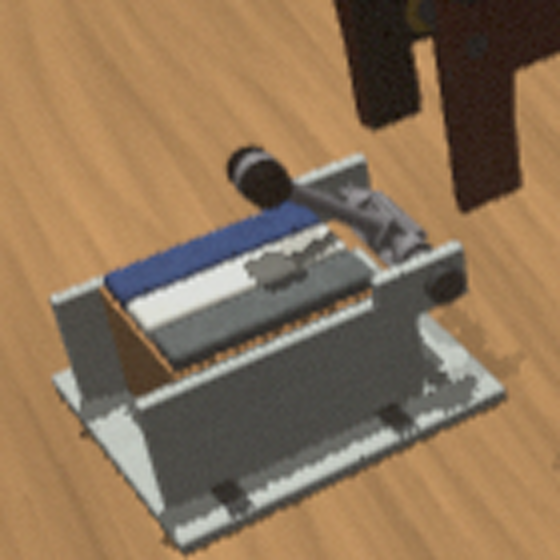

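View pics/top6z.png

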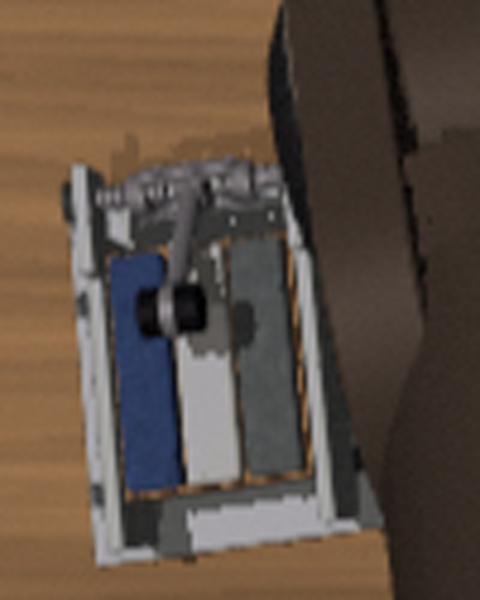

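View pics/top6.png

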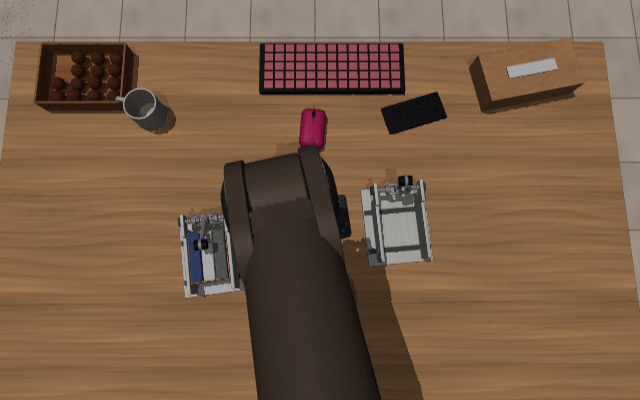

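```bash
python3 - <<'E'
from h import *
t=lambda x,y:(165+x/4.8-.4,180+y/4.8-.4)
s=lambda x,y:(135+x/4-.4,100+y/4-.4)
k1,e=tri([("top",t(172,311)),("side",s(261,177))]);print(k1,e)
k0=np.array([.5223,.2405,.1449]);u=np.array([np.cos(.137),np.sin(.137),0]);ax=np.array([.4826,.2355,.07])
for k in(k0,k1):
    d=k-ax;print(d@u,d[2],np.hypot(d@u,d[2]),np.arctan2(d@u,d[2]))
for ph in(-.7,-.75,-.8):
    P=ax+.085*np.sin(ph)*u+[0,0,.085*np.cos(ph)];print(ph,proj("top",P),proj("side",P))
print(t(172,311),s(261,177))
E
```

```text
[0.42397165 0.22752925 0.12804123] [np.float64(0.00031719202836025), np.float64(0.00031719202836015927)]
0.04001087692355154 0.0749 0.08491690215847249 0.4906245210262571
-0.059167592701585905 0.058041231803677235 0.08288298145813142 -0.7950077318888293
-0.7 [199.48402108 241.81075755] [201.22117874 139.98495165]
-0.75 [199.97253095 243.4758175 ] [199.93159665 141.83799973]
-0.8 [200.47070972 245.06808536] [198.72747232 143.7303809 ]
(200.43333333333334, 244.39166666666668) (199.85, 143.85)
```

Vision gives a lean of −0.795 rad against −0.80 at the stop. As a check, I'll press lightly on the knob from above with closed fingers.

>>> play_rows(
  increments=[
    {"travel": [0.2,-4,0],"spin": 0,"fingers": 0},
    {"travel": [0.2,-5,0],"spin": 0,"fingers": 0},
    {"travel": [0.2,-5,0],"spin": 0,"fingers": 0},
    {"travel": [0.2,-4,0],"spin": 0,"fingers": 0},
    {"travel": [0,0,0],"spin": 0,"fingers": 0},
    {"travel": [0,0,0],"spin": 0,"fingers": 0},
    {"travel": [0,0,0],"spin": 0,"fingers": 0},
  ],
)

```text
t: 10.18
position: [0.4196, 0.2241, 0.2524]
orientation: [-3.127, -0.233, -0.044]
force: [-1.0, -0.1, -0.7]
opening: 0.0005
```

>>> play_rows(
  increments=[
    {"travel": [0.3,-0.3,3],"spin": 0,"fingers": 0},
    {"travel": [0,0,3],"spin": 0,"fingers": 0},
    {"travel": [0,0,2],"spin": 0,"fingers": 0},
    {"travel": [0,0,0.5],"spin": 0,"fingers": 0},
    {"travel": [0,0,0],"spin": 0,"fingers": 0},
    {"travel": [0,0,0],"spin": 0,"fingers": 0},
  ],
)

```text
t: 10.92
position: [0.4275, 0.2234, 0.1672]
orientation: [-3.129, -0.219, -0.05]
force: [0.1, 0.3, -0.1]
opening: 0.0002
```

>>> play_rows(
  increments=[
    {"travel": [-0.45,-0.4,1.0],"spin": 0,"fingers": 0},
    {"travel": [0,0,0.7],"spin": 0,"fingers": 0},
    {"travel": [0,0,0.4],"spin": 0,"fingers": 0},
    {"travel": [0,0,0],"spin": 0,"fingers": 0},
  ],
)

```text
t: 11.42
position: [0.4233, 0.2275, 0.1457]
orientation: [-3.128, -0.22, -0.053]
force: [-0.1, -0.1, 0.5]
opening: 0.0005
```

>>> play_rows(
  increments=[
    {"travel": [0,0,0.3],"spin": 0,"fingers": 0},
    {"travel": [0,0,0.3],"spin": 0,"fingers": 0},
    {"travel": [0,0,0.2],"spin": 0,"fingers": 0},
  ],
)

```text
t: 11.8
position: [0.4254, 0.2282, 0.1393]
orientation: [-3.127, -0.219, -0.06]
force: [-1.9, -4.2, 23.6]
opening: 0.0005
```

The stop resists 23 N with the knob top at about 0.139 m, as expected for fully closed (0.140 m). Retreating.

>>> play_rows(
  increments=[
    {"travel": [0,0,-1],"spin": 0,"fingers": 0},
    {"travel": [0,0,-3],"spin": 0,"fingers": 0},
    {"travel": [0,0,-4],"spin": 0,"fingers": 0},
    {"travel": [0,0,-4],"spin": 0,"fingers": 0},
    {"travel": [0,5,0],"spin": 0,"fingers": 0},
    {"travel": [0,5,0],"spin": 0,"fingers": 0},
    {"travel": [0,5,0],"spin": 0,"fingers": 0},
    {"travel": [0,6,0],"spin": 0,"fingers": 0},
    {"travel": [0,0,0],"spin": 0,"fingers": 0},
    {"travel": [0,0,0],"spin": 0,"fingers": 0},
    {"travel": [0,0,0],"spin": 0,"fingers": 0},
  ],
)

```text
t: 13.18
position: [0.4512, 0.0162, 0.2649]
orientation: [-3.125, -0.226, -0.066]
force: [0.7, 0.1, 0.3]
opening: 0.0006
```

```bash
python3 - <<'E'
from h import *
import cv2
s=arm.sense();print(s["t"],s["position"],s["force"],s["dq"].round(3))
a=eyes.grab_frame("side")[:,:,::-1]
cv2.imwrite("pics/side7.png",a)
cv2.imwrite("pics/side7z.png",cv2.resize(a[100:240,135:275],None,fx=4,fy=4,interpolation=cv2.INTER_CUBIC))
E
```

```text
13.175 [0.45117936 0.01622615 0.26492467] [0.73077671 0.13629209 0.27270583] [-0.012 -0.003 -0.008 -0.001 -0.006  0.    -0.005]
```

View pics/side7z.png

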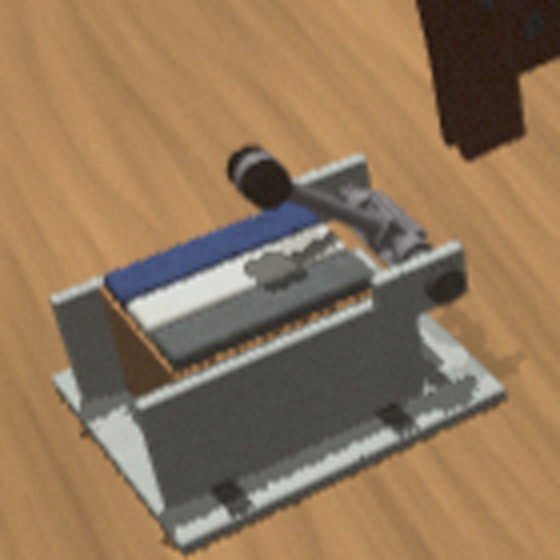

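View pics/side7.png

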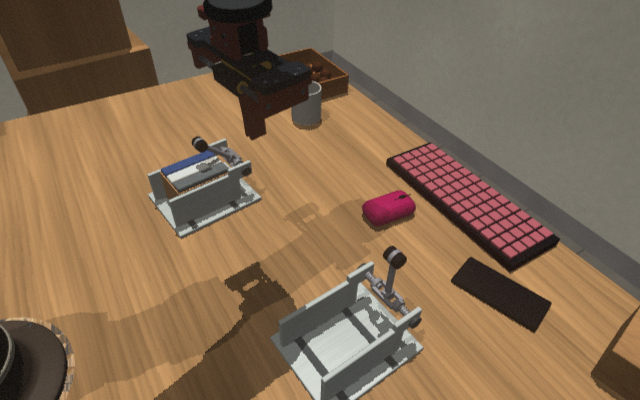

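The bar leans over the books, with the knob at zoomed pixel (260,176), unchanged by the press. The plates are closed on the set. The spare knob is still at (395,258), and the gripper is clear of everything.

```bash
python3 -c "
from plant import ticket
print(ticket.finish_job())"
```

```text
the job is handed in; nothing more can be done
None
```

The turnbuckle on the book rack is swung over to its stop, the plates are drawn in on the set, and the job is handed in at about 13 s. I gripped the knob by its flat ends, carried it over the top towards the books, let go and moved clear.

**Last checks:**
- **Bar position:** the cameras put the bar at −0.795 rad from upright, against −0.80 at the stop. Pressing on the knob with 23 N afterwards did not visibly move it, and its top was at about 0.139 m against 0.140 m expected.
- **Books:** they stand between the closed plates. I judged this from the pictures only and did not measure the clearance on each side.
- **Empty rack:** its knob is at the same place in the side picture as at the start.
- **Robot:** the gripper ended well clear of everything, with the force near zero.

**One slip:** while coming down over the knob, the tool overshot sideways by about 17 mm. One finger touched the knob with about 7 N, and I corrected this before gripping. The pictures showed the knob still where it had been measured.

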